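# Seat a beam trap in its pedestal clamp and latch it

## Robot

A 6-joint arm with a two-finger parallel gripper is mounted at the origin on the work surface. World frame = base frame: x ahead of the robot, y to its left, z up, the work surface at z = 0. Lengths are in m, angles in degrees, forces in N, time in s.
With the tool pointing down it reaches from about 0.275 to 0.85 m from the base axis. Payload 19 kg.
Tool frame: the origin (TCP) lies at the very end of the fingers, on their centre line; the grasp point (between the pads) lies arm.grip_depth behind it (arm.grip_depth is the distance from the TCP to the grasp point, in m); z points along the fingers, y is the direction in which the jaws open and shut (so a half turn about z gives the same grasp; the last joint's range is limited). The gripper opens to 85 mm and grips with 20 to 120 N. Pads are 22 mm wide; open, the fingers measure 114 mm over their backs; the gripper's body (76 mm by 85 mm) begins 54 mm behind the grasp point. The pads swing forward as they close: fully open they stand 13 mm farther back than shut.
Start: joints at [66.234, 8.623, 82.357, -0, 89.026, -7.678], TCP at [0.159, 0.552, 0.231] pointing down, gripper open.
Joint ranges: [-160.23, 160.23], [-39.13, 120.54], [6.94, 153.29], [-79.49, 259.48], [9.18, 160.14], [-161.06, 161.06]. Speed limits (degrees/s): [108.29, 108.29, 127.2, 172.46, 172.46, 172.46].

## Interface

Orientations are given as a 3x3 rotation matrix whose columns are the frame's x, y, z axes.
In Python, from rig import arm, viewer, outline_of, pinpoint gives the robot as it stands. The module is installed in compiled form; this text tells all that it offers.
- The arm moves only by the shell command python3 -m pendant 'ROWS' [FORCE]. ROWS is JSON, a list of rows, each a list of 3 entries, a list of its own where there are three numbers: the shift along the world's x, y, z normalised to -1 to 1, where 1 is 0.5 m, then the turn, a rotation vector about the world's x, y, z normalised to -1 to 1, where 1 is pi rad, then the gripper command: -1 is shut, 1 is fully open, values between are in proportion. In form: [[[dx, dy, dz], [wx, wy, wz], hand], ...]. A call has 1 to 10 rows; each row is the pose to reach, as a shift and turn from the pose commanded when the call began, turning the shorter way round; what a row does not reach only later rows make up. A row lasts 1/8 s, in which the tool goes at most 62.5 mm and 10.7 degrees, less where a joint would pass 70% of its speed; a pose out of reach is approached as far as the arm can. A call with a number of a shift or a turn outside -1 to 1 is refused whole. A call with a gripper value outside its range is refused whole. The fingers move at their own pace and stop on an object; FORCE is the grip in N (left out, the last holds). Time passes only in rows, so rows that repeat a pose let the fingers close. It gives the time, the measured TCP pose, the force and the opening at its end, in the units of the state.
- arm.get_state(): the state, without advancing time (a new reading comes with each control period).
- viewer.read_camera(name): name is "side" or "top" or "wrist"; returns a dict with "image" (420x560x3 uint8, blue, green, red), "z_map" (420x560 float32, m along the optical axis (not along the pixel's ray), 0 where there is no reading), "fx", "fy", "cx", "cy" (pixels), "xyz" and "rotation" of the camera in the world. Camera axes: x right, y down, z forward; pixel columns grow to the right and rows downward; lengths in m; the calibration is good to about 2 mm. A picture is of the moment at which its call begins.
- arm.finish_job(): hands the job in, once; it reports no verdict.
Trained networks look in a picture, given as the dict that the camera call returned (one of the last four; its "shot" number tells which), for a name from the list of things; names that differ only in an ending like _2 or _b are one class to them, and where a whole thing is asked for, a point or a joint stands for the part that bears it (a point fixed in the world has none). Each returns a list of dicts, best first, with "confidence" (0 to 1); they miss things now and then, are a little off and sometimes report something else, mostly with a low value. They report only what shows in the picture. A call takes as long as a camera call. They do not tell look-alikes from the thing itself.
- outline_of(picture, query): "region" (420x560 bool, what is visible of it).
- pinpoint(picture, query): "at" ([x, y, z] in m, in world coordinates, good to about 4 mm: a listed point, or the origin of a listed thing).
The state is a dict: "time": time; "joint_pos": joint angles; "qvel": joint speeds; "joint_torque": joint torques, N m; "tool_pos": TCP position; "tcp_rot": TCP orientation; "ft_force": force on the tool from outside, world axes, zero at the start; "torque": the same for the moment, N m; "grip_width": opening from 0.0 (shut) to 1.0 (fully open).
Only numpy, scipy, OpenCV 4.12 (cv2) and the standard library are available. Lean on these libraries where they do the work, as an engineer would, in place of code of your own. Each camera call takes 0.05 s, during which the arm holds its last target.

## Task

Stand the finned beam trap in the pedestal clamp on the optical table: slide its round foot along the table into the clamp's open mouth, under the overhanging lips, keeping it upright and flat on the table, and push it gently home until it bears firmly on the stop screw hidden inside, with the trap's dark opening facing straight back out of the mouth. Let go of it, then swing the latch fully shut across the mouth so that its spring plunger holds the foot against the stop. Leave the lens and the mirror where they stand.

Things in the scene. Friction and masses are not known exactly. Their poses are not given: they have to be found in the camera images.
- trap: The beam trap: loose, 0.25 to 0.45 kg, 64 mm tall. A round steel foot 36 mm across, 8 mm high; a post 20 mm across up to 30 mm; on top a black finned square head, 34 x 34 mm, 30 to 64 mm above the table: grip it there, across either pair of sides. Origin: centre of the foot's underside; z up. The dark round opening is in the middle of the head's -x side.
- trap_center (a point): On the trap's vertical axis, half-way up: 32 mm above the foot's underside. Same axes as the trap. Gripped by the head and pressed down hard, the foot drags on the table (friction 0.5 to 0.7) and the trap tips in the fingers: let it bear lightly. Tipped by over 2 degrees under the lips it pries at them.
- trap_mouth (a point): Centre of the trap's opening (21 mm across): 17 mm from the vertical axis along the trap's -x, 47 mm above the underside. Same axes as the trap.
- clamp: The pedestal clamp: a U-shaped aluminium block screwed to the table, 16 mm high (screw heads 20 mm). Origin on the table on the pocket's centre line; x points from the open mouth into the pocket (the way the foot goes in), z up. It spans x -12 to 45, y -33 to 33 mm; at the mouth the walls flare from x -12 out to -22 mm. A hinge bracket lies at y 34 to 60 mm, outside the pocket.
- pocket (a point): Same point and axes as the clamp's origin. The pocket is 40 mm wide, without floor: the foot slides on the table. Two lips overhang it, undersides 10 mm up, with a 26 mm slot between for the post. A stop screw in the back, hidden under the lips, does not give; home, the trap's axis stands anywhere from x -9 to +9 mm, as the screw was last set: to be felt. Over 18 N on the clamp harms it.
- hinge (a point): On the latch's vertical hinge axis, 30 mm above the table, at x -38, y 48 mm of the clamp. Same axes as the clamp. A spring plunger stands out 32 mm ahead of the latch's middle line, 48 mm from the hinge, 6 mm above the table; it meets the foot in the last 0.5 rad and presses it inwards with 5 to 8 N.
- latch (a joint): Angle of the swing latch, rad: 0 wide open, 2.2 shut at its end stop; grows anticlockwise from above. A steel bar 14 mm high, hinged beside the mouth, at its far end a black upright pin as handle. Shut, it lies across the mouth along the clamp's -y. The stiff hinge stays where left: moving the pin takes about 4 N, up to 8 N at the end.
- latch_pin (a point): On the latch's handle pin, 36 mm above the table: a black cylinder 13 mm across, from 22 to 49 mm above the table, 105 mm from the hinge axis. It moves with the latch on a circle about the hinge; shut, it stands at x -38, y -57 mm of the clamp.
- lens_center (a point): A lens on a pedestal, bystander, 69 mm tall: the same foot, with a round black ring 38 mm across with glass in it. The point is 34 mm above its underside.
- mirror_center (a point): A mirror mount on a pedestal, bystander behind the clamp, 70 mm tall: the same foot, two square black plates 42 mm wide and two adjuster screws. The point is 35 mm above its underside.
Things that resemble listed ones, but are neither listed nor needed, are in the scene too. What is shaped like the part that bears latch but turquoise is not meant.

How it is judged (in metres and radians):
On the way:
1. the trap's foot has been pushed under the overhang and up against the clamp's stop (felt as more than 1.5 N), upright, while the latch is still open (x of trap_center in the frame of pocket between -0.011 and 0.011 m and y of trap_center in the frame of pocket between -0.004 and 0.004 m and angle between trap_center's own z axis and vertical below 0.08 rad and contact force between trap and clamp above 1.5 N and value of joint latch below 1.2 rad), for 0.1 s.
At the end, for the whole second after the job is handed in: Latch shut (above 2.13 of 2.2 rad), its plunger pressing the foot on the clamp (over 1 N); trap upright within 0.06 rad on the table under the lips, axis within 11 mm (x) and 4 mm (y) of the pocket point, opening facing out of the mouth within 0.25 rad, at rest and released (value of joint latch above 2.13 rad and x of trap_center in the frame of pocket between -0.011 and 0.011 m and y of trap_center in the frame of pocket between -0.004 and 0.004 m and angle between the x axis of trap_center and the x axis of pocket, either way round below 0.25 rad and x of trap_mouth in the frame of pocket below -0.004 m and angle between trap_center's own z axis and vertical below 0.06 rad and height (world z) of trap_center below 0.035 m and contact force between trap and clamp above 1 N and linear speed of trap below 0.01 m/s); the robot touches nothing.
It fails at once if the trap is forced against the clamp with more than 18 N (contact force between trap and clamp above 18 N).
It fails at once if the trap is tipped by more than 0.045 rad (2.6 degrees) while its foot is in the clamp (angle between trap_center's own z axis and vertical above 0.045 rad and x of trap_center in the frame of pocket above -0.03 m and horizontal distance between trap_center and pocket below 0.04 m and height (world z) of trap_center below 0.045 m).
It fails at once if the lens is moved more than 15 mm or tipped (distance of lens_center from where it was at the start of the episode above 0.015 m or angle between lens_center's own z axis and vertical above 0.4 rad).
It fails at once if the mirror is moved more than 15 mm or tipped (distance of mirror_center from where it was at the start of the episode above 0.015 m or angle between mirror_center's own z axis and vertical above 0.4 rad).
It also fails if it takes over 72 s, if anything falls off the work surface, if the arm or the gripper's body presses on something with over 40 N, if the wrist force passes 120 N, or if a joint passes its speed limit or range.

## Working session

There is one attempt and no reset: what is moved stays moved. The work goes in short steps, Python scripts to look and compute and a shell command to move; the robot and the scene stay as the last step left them, time stands still between calls to the robot, and variables do not carry over. Pictures are saved under pics/ and viewed, and the job is handed in when it is done.

```bash
mkdir -p pics
cat > h.py <<'E'
import numpy as np, cv2
from rig import arm, viewer, outline_of, pinpoint
def shot(cam,fn=None):
    p=viewer.read_camera(cam)
    if fn: cv2.imwrite('pics/'+fn,p['image'])
    return p
def cloud(p):
    z=p['z_map'];v,u=np.indices(z.shape)
    c=np.stack([(u-p['cx'])/p['fx']*z,(v-p['cy'])/p['fy']*z,z],-1)
    w=c@np.array(p['rotation']).T+np.array(p['xyz'])
    w[z<=0]=np.nan
    return w
def proj(p,X):
    c=(np.atleast_2d(X)-np.array(p['xyz']))@np.array(p['rotation'])
    return np.stack([c[:,0]/c[:,2]*p['fx']+p['cx'],c[:,1]/c[:,2]*p['fy']+p['cy']],-1)
E
python3 - <<'E'
from h import *
np.set_printoptions(precision=4,suppress=True)
s=arm.get_state();print(s,arm.grip_depth)
for c in ['side','top','wrist']:
    p=shot(c,f'{c}0.png');print(c,p['xyz'],p['rotation'],p['fx'])
    for q in ['trap','trap_center','trap_mouth','clamp','hinge','latch_pin','lens_center','mirror_center']:
        print(q,[(np.round(d['at'],4),round(d['confidence'],2)) for d in pinpoint(p,q)][:3])
E
```

```text
{'time': 0.0, 'joint_pos': array([66.235 ,  8.6503, 82.3914, -0.002 , 89.0257, -7.6787]), 'qvel': array([ 0.0589,  0.02  , -0.0948, -0.0648,  0.0028,  0.0897]), 'joint_torque': array([ -0.0007, -71.3014, -57.0912,  -0.0003,   0.0083,  -0.    ]), 'tool_pos': array([0.1593, 0.5523, 0.2307]), 'tcp_rot': array([[-0.9608,  0.2771, -0.0004],
       [ 0.2771,  0.9608, -0.0011],
       [ 0.0001, -0.0012, -1.    ]]), 'ft_force': array([-0.3851,  0.2655,  0.0337]), 'torque': array([ 0.0285, -0.0076, -0.0133]), 'grip_width': 1.0030404468308858} 0.0187
side [ 0.1745 -0.5546  0.4862] [[ 0.7874 -0.3372  0.516 ]
 [-0.616  -0.3989  0.6793]
 [-0.0232 -0.8527 -0.5218]] 408.84690143567974
trap [(array([ 0.4744, -0.3014, -0.0044]), 0.94)]
trap_center []
trap_mouth [(array([ 0.4554, -0.3127,  0.0461]), 0.6)]
clamp [(array([ 0.6095,  0.0664, -0.0003]), 0.62)]
hinge [(array([0.5593, 0.1043, 0.0333]), 0.74), (array([ 0.4736, -0.3031, -0.0032]), 0.53)]
latch_pin [(array([ 0.338 , -0.0357,  0.0361]), 0.94), (array([0.4528, 0.1186, 0.0405]), 0.78), (array([0.6713, 0.2503, 0.0338]), 0.66)]
lens_center [(array([
[... 259 characters left out ...]
15]), 0.85)]
trap_center [(array([ 0.4704, -0.3049,  0.0328]), 0.62)]
trap_mouth [(array([ 0.4536, -0.3132,  0.048 ]), 0.67)]
clamp [(array([0.6072, 0.0656, 0.0031]), 0.7)]
hinge [(array([0.5552, 0.1021, 0.0306]), 0.89)]
latch_pin [(array([ 0.3375, -0.035 ,  0.0345]), 0.83), (array([0.6649, 0.2514, 0.0321]), 0.82), (array([0.4517, 0.114 , 0.0349]), 0.77)]
lens_center [(array([ 0.465 , -0.1501,  0.0327]), 0.88)]
mirror_center [(array([0.7199, 0.0971, 0.0306]), 0.58)]
wrist [0.0882 0.573  0.3735] [[ 0.2774  0.919   0.2803]
 [ 0.9608 -0.2652 -0.0813]
 [-0.0003  0.2918 -0.9565]] 373.91749527261913
trap []
trap_center []
trap_mouth []
clamp []
hinge []
latch_pin []
lens_center []
mirror_center []
```

View pics/top0.png

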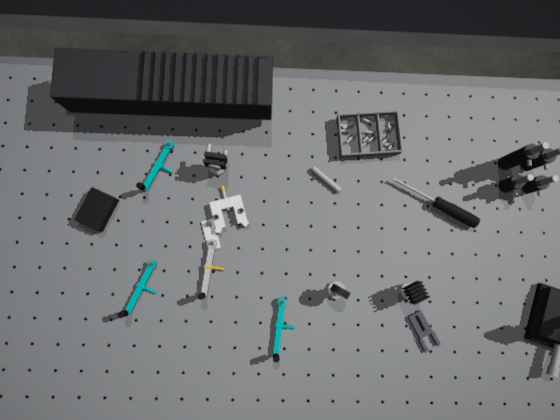

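View pics/side0.png

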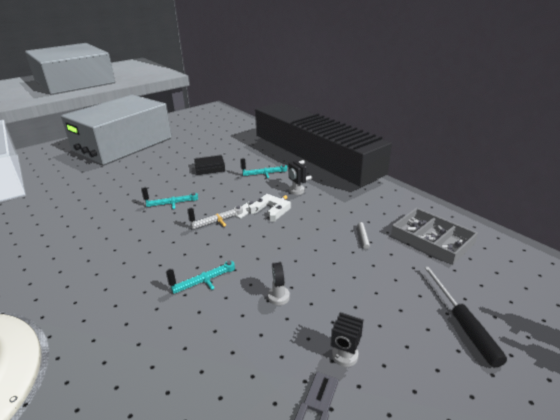

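```bash
python3 -m pendant '[[[0.74,-0.92,0.04],[0,0,0],1],[[0.74,-0.92,0.04],[0,0,0],1],[[0.74,-0.92,0.04],[0,0,0],1],[[0.74,-0.92,0.04],[0,0,0],1],[[0.74,-0.92,0.04],[0,0,0],1],[[0.74,-0.92,0.04],[0,0,0],1],[[0.74,-0.92,0.04],[0,0,0],1],[[0.74,-0.92,0.04],[0,0,0],1],[[0.74,-0.92,0.04],[0,0,0],1],[[0.74,-0.92,0.04],[0,0,0],1]]'
cat > l.py <<'E'
import sys
from h import *
np.set_printoptions(precision=4,suppress=True)
fn,cam,*qs=sys.argv[1:]
p=shot(cam,fn+'.png'); np.save('pics/'+fn+'.npy',cloud(p)); s=arm.get_state(); print(s['time'],s['tool_pos'],p['xyz'])
for q in qs: print(q,[(np.round(d['at'],4),round(d['confidence'],2)) for d in pinpoint(p,q)][:3])
E
python3 l.py w1 wrist clamp hinge latch_pin mirror_center
```

```text
time: 2.6
tool_pos: [0.5308, 0.0897, 0.2511]
tcp_rot: [[-0.96, 0.279, -0.0], [0.279, 0.96, -0.0], [0.0, -0.0, -1.0]]
ft_force: [-0.4, 0.4, -0.7]
grip_width: 0.998
2.65 [0.5319 0.0884 0.2509] [0.4597 0.1105 0.3933]
clamp [(array([0.6091, 0.0641, 0.0021]), 0.7)]
hinge [(array([0.5604, 0.1036, 0.0325]), 0.97)]
latch_pin [(array([0.6703, 0.2496, 0.035 ]), 0.91), (array([0.4525, 0.1149, 0.0361]), 0.89), (array([ 0.3409, -0.0333,  0.0334]), 0.76)]
mirror_center [(array([0.719 , 0.1   , 0.0362]), 0.87)]
```

View pics/w1.png

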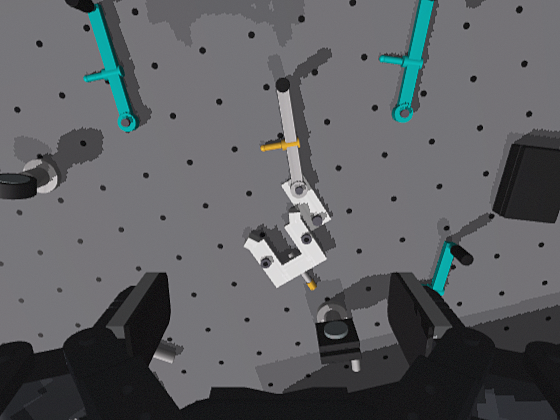

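Run:
```python
import numpy as np,cv2
w=np.load('pics/w1.npy'); im=cv2.imread('pics/w1.png')
cv2.imwrite('pics/w1z.png',cv2.resize(im[150:310,210:370],None,fx=3.7,fy=3.7,interpolation=cv2.INTER_CUBIC))
m=(w[...,2]>.013)&(w[...,2]<.019)&(np.hypot(w[...,0]-.61,w[...,1]-.065)<.09)
P=w[m][:,:2]; print(len(P))
hsv=cv2.cvtColor(im,cv2.COLOR_BGR2HSV); br=im.min(-1)>150
# raster map
S=5
img=np.zeros((800,800,3),np.uint8)
for (x,y,z),b in zip(w[np.isfinite(w[...,0])],im[np.isfinite(w[...,0])]):
    i=int(400-(x-.59)*1000*S);j=int(400-(y-.075)*1000*S)
    if 3<i<797 and 3<j<797: cv2.circle(img,(j,i),3,tuple(int(c) for c in b) if z>.012 else (60,0,0),-1)
cv2.imwrite('pics/w1t.png',cv2.resize(img,(600,600)))
```

```text
2576
```

View pics/w1z.png

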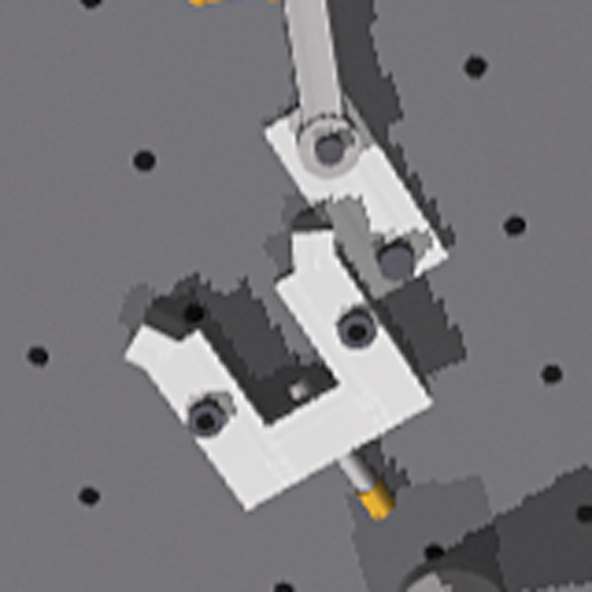

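View pics/w1t.png

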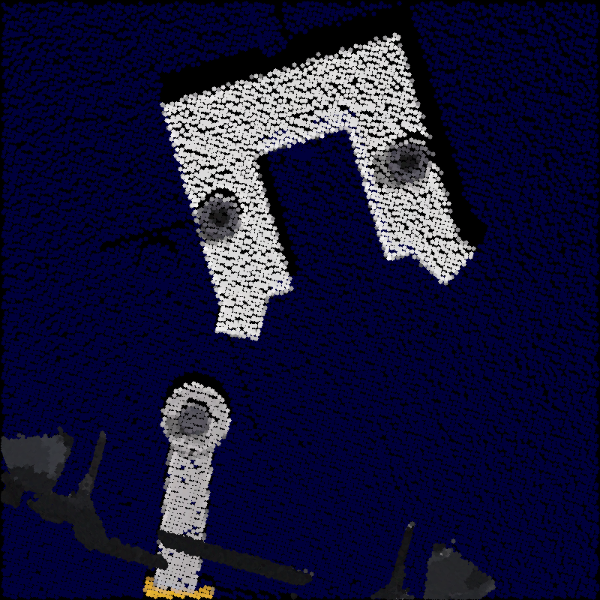

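```bash
cat > fitc.py <<'E'
import numpy as np,cv2,sys
from scipy.optimize import differential_evolution
def fit(w):
    m=np.isfinite(w[...,0])&(np.hypot(w[...,0]-.61,w[...,1]-.065)<.075)&(w[...,2]<.03)
    P=w[m]; 
    hi=(P[:,2]>.0135)&(P[:,2]<.022); 
    def cost(t,full=False):
        x0,y0,a,b=t; c,s=np.cos(a),np.sin(a); d=P[:,:2]-[x0,y0]
        X=c*d[:,0]+s*d[:,1];Y=-s*d[:,0]+c*d[:,1]
        ins=(X<.045)&(X>-.012)&(abs(Y)<.033)&~((abs(Y)<.013)&(X<b))
        # ignore flare zone in front and hinge bracket
        use=(X>-.010)&(Y<.034)
        return np.sum((ins!=hi)&use)/1.0+ 0*1
    r=differential_evolution(cost,[(.58,.64),(.04,.09),(0,.6),(.01,.035)],seed=1,popsize=25,maxiter=150,tol=1e-8)
    return r.x,r.fun,hi.sum()
if __name__=='__main__':
    x,f,n=fit(np.load(sys.argv[1])); print(x,np.degrees(x[2]),f,n)
    a=x[2];R=np.array([[np.cos(a),-np.sin(a)],[np.sin(a),np.cos(a)]])
    print('hinge',x[:2]+R@[-.038,.048],'pinshut',x[:2]+R@[-.038,-.057])
E
python3 fitc.py pics/w1.npy
python3 - <<'E'
import numpy as np
w=np.load('pics/w1.npy')
z=w[...,2]; f=np.isfinite(z)&(np.hypot(w[...,0]-.61,w[...,1]-.065)<.075)
print(np.histogram(z[f],bins=np.arange(-.006,.03,.002)))
E
```

```text
[0.61265799 0.06838665 0.29478166 0.02185409] 16.889744737291018 162.0 2603
hinge [0.56235161 0.10327602] pinshut [0.59285736 0.00280513]
(array([   0,   83, 5185, 3604,  549,  429,  135,  128,   86,  136, 1464,
        879,  135,   75,    0,    0,    0]), array([-0.006, -0.004, -0.002,  0.   ,  0.002,  0.004,  0.006,  0.008,
        0.01 ,  0.012,  0.014,  0.016,  0.018,  0.02 ,  0.022,  0.024,
        0.026,  0.028]))
```

```bash
python3 -m pendant '[[[-0.144,-0.776,-0.04],[0,0,0.22],1],[[-0.144,-0.776,-0.04],[0,0,0.22],1],[[-0.144,-0.776,-0.04],[0,0,0.22],1],[[-0.144,-0.776,-0.04],[0,0,0.22],1],[[-0.144,-0.776,-0.04],[0,0,0.22],1],[[-0.144,-0.776,-0.04],[0,0,0.22],1],[[-0.144,-0.776,-0.04],[0,0,0.22],1],[[-0.144,-0.776,-0.04],[0,0,0.22],1],[[-0.144,-0.776,-0.04],[0,0,0.22],1],[[-0.144,-0.776,-0.04],[0,0,0.22],1]]'
python3 l.py w2 wrist trap trap_center trap_mouth
cat > fitt.py <<'E'
import numpy as np,cv2,sys
w=np.load(sys.argv[1]); c=np.array([float(sys.argv[2]),float(sys.argv[3])])
m=np.isfinite(w[...,0])&(np.hypot(w[...,0]-c[0],w[...,1]-c[1])<.04)&(w[...,2]>.059)&(w[...,2]<.07)
P=w[m]; print(len(P),P.mean(0)); r=cv2.minAreaRect((P[:,:2]*1000).astype(np.float32)); print(r)
E
python3 fitt.py pics/w2.npy .472 -.304
```

```text
time: 4.1
tool_pos: [0.4578, -0.2941, 0.2316]
tcp_rot: [[-0.916, -0.401, 0.001], [-0.401, 0.916, -0.0], [-0.0, -0.001, -1.0]]
ft_force: [-0.1, 0.9, -0.5]
grip_width: 1.004
4.15 [ 0.4579 -0.2942  0.2316] [ 0.3899 -0.3239  0.3738]
trap [(array([ 0.4674, -0.3001, -0.0024]), 0.93)]
trap_center [(array([ 0.4735, -0.3058,  0.0316]), 0.78)]
trap_mouth [(array([ 0.4566, -0.3123,  0.0465]), 0.89)]
1351 [ 0.47085186 -0.30503217  0.06220444]
((471.3472595214844, -304.96258544921875), (34.7389030456543, 34.080997467041016), 26.35410499572754)
```

View pics/w2.png

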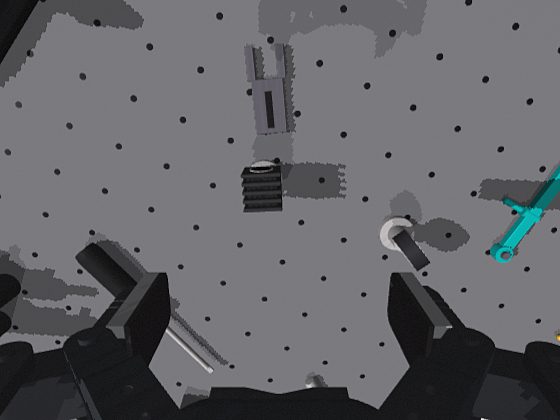

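```bash
python3 -m pendant '[[[0.027,-0.021,-0.1],[0,0,0.0153],1],[[0.027,-0.021,-0.22],[0,0,0.0153],1],[[0.027,-0.021,-0.3],[0,0,0.0153],1],[[0.027,-0.021,-0.36],[0,0,0.0153],1],[[0.027,-0.021,-0.408],[0,0,0.0153],1],[[0.027,-0.021,-0.408],[0,0,0.0153],1],[[0.027,-0.021,-0.408],[0,0,0.0153],1]]' 40
python3 l.py w3 wrist
python3 l.py s3 side
```

```text
time: 5.18
tool_pos: [0.4714, -0.3062, 0.0284]
tcp_rot: [[-0.897, -0.443, 0.001], [-0.443, 0.897, -0.001], [-0.0, -0.001, -1.0]]
ft_force: [0.8, -0.5, 0.9]
grip_width: 1.001
5.225 [ 0.4715 -0.3064  0.0286] [ 0.4048 -0.3391  0.1705]
5.275 [ 0.4714 -0.3064  0.0286] [ 0.1745 -0.5546  0.4862]
```

View pics/w3.png

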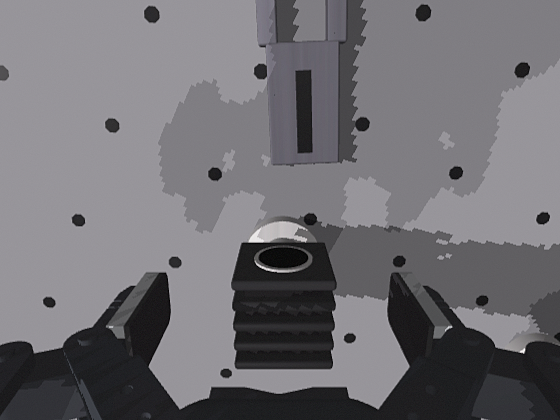

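View pics/s3.png

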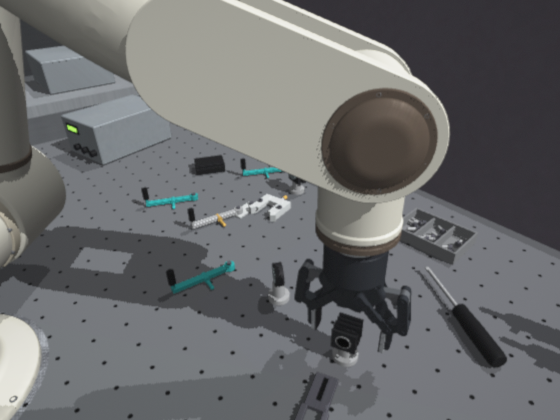

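```bash
python3 -m pendant '[[[0,0,0],[0,0,0],-1],[[0,0,0],[0,0,0],-1],[[0,0,0],[0,0,0],-1],[[0,0,0],[0,0,0],-1],[[0,0,0],[0,0,0],-1],[[0,0,0],[0,0,0],-1],[[0,0,0],[0,0,0],-1]]' 50
python3 l.py w4 wrist
```

```text
time: 6.15
tool_pos: [0.4709, -0.3061, 0.0275]
tcp_rot: [[-0.897, -0.443, 0.0], [-0.443, 0.897, -0.0], [-0.0, -0.0, -1.0]]
ft_force: [-1.8, 1.9, 4.8]
grip_width: 0.389
6.2 [ 0.4709 -0.3061  0.0275] [ 0.4045 -0.339   0.1697]
```

View pics/w4.png

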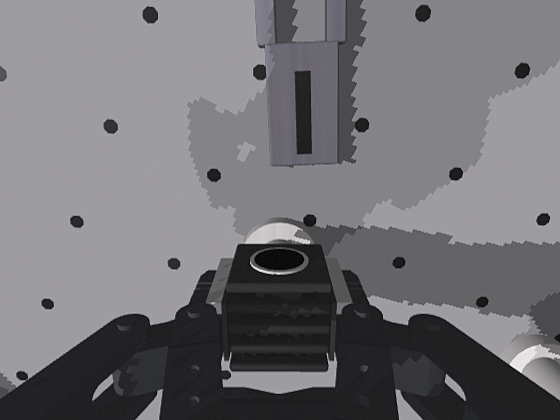

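```bash
python3 -m pendant '[[[0,0,0.1],[0,0,0],-1],[[0,0,0.2],[0,0,0],-1],[[0.03,0.12,0.2],[0,0,-0.01],-1],[[0.06,0.24,0.2],[0,0,-0.02],-1],[[0.09,0.36,0.2],[0,0,-0.03],-1],[[0.12,0.48,0.2],[0,0,-0.04],-1],[[0.15,0.60,0.2],[0,0,-0.0525],-1],[[0.167,0.713,0.2],[0,0,-0.0525],-1],[[0.167,0.713,0.2],[0,0,-0.0525],-1],[[0.167,0.713,0.2],[0,0,-0.0525],-1]]'
python3 l.py w5 wrist clamp hinge latch_pin trap_center trap_mouth; python3 fitc.py pics/w5.npy
```

```text
time: 7.45
tool_pos: [0.5541, 0.0505, 0.1269]
tcp_rot: [[-0.957, -0.29, -0.001], [-0.29, 0.957, -0.0], [0.001, -0.0, -1.0]]
ft_force: [0.1, -0.2, -2.5]
grip_width: 0.391
7.5 [0.5542 0.0499 0.127 ] [0.4833 0.0289 0.2691]
clamp []
hinge [(array([0.5608, 0.1044, 0.0315]), 0.78)]
latch_pin [(array([0.4526, 0.114 , 0.0332]), 0.91)]
trap_center [(array([0.5536, 0.0535, 0.1336]), 0.79)]
trap_mouth [(array([0.539 , 0.0481, 0.1479]), 0.77)]
[0.61317176 0.07676665 0.19749465 0.02877775] 11.315609930587483 0.0 535
hinge [0.5664922  0.11637748] pinshut [0.58709459 0.01341855]
```

View pics/w5.png

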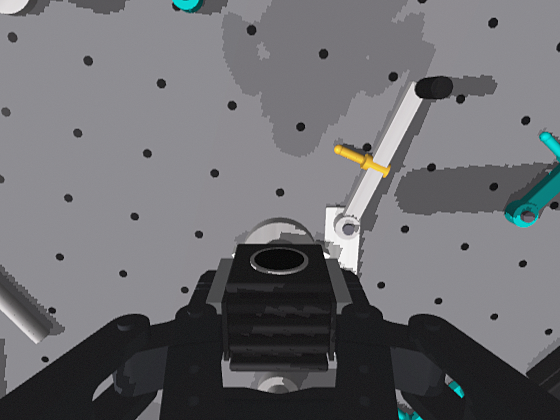

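Run:
```python
from h import *
np.set_printoptions(precision=1,suppress=True)
p=shot('top','top5.png')
def chk(w,name,x0,y0,deg):
    a=np.radians(deg);c,s=np.cos(a),np.sin(a)
    X=(c*(w[...,0]-x0)+s*(w[...,1]-y0))*1e3;Y=(-s*(w[...,0]-x0)+c*(w[...,1]-y0))*1e3;Z=w[...,2]*1e3
    hi=(Z>13.2)&(Z<22)
    print(name)
    for a0 in range(-8,44,4):
        m=hi&(X>a0)&(X<a0+4)&(abs(Y)<40)
        yy=Y[m]; L=yy[yy<0];R=yy[yy>0]
        if len(L)>3 and len(R)>3: print(a0,'out',L.min(),R.max(),'in',L.max(),R.min(),len(yy))
    for b in range(-32,32,8):
        m=hi&(Y>b)&(Y<b+8)&(X<60)&(X>-30)
        if m.any(): print('  y',b,'x',X[m].min(),X[m].max())
chk(np.load('pics/w1.npy'),'w1',.6127,.0684,16.9)
chk(cloud(p),'top',.6127,.0684,16.9)
```

```text
w1
-8 out -32.96736655680127 33.448849405507175 in -12.266250170848904 13.627463820620052 128
-4 out -32.31404847264854 33.41616704945176 in -12.425391480379004 13.646559394605388 128
0 out -32.952350938223724 33.32094377519841 in -12.499650771203896 13.507125091138235 147
4 out -32.37535922513535 33.4225138733046 in -12.400863698343278 13.610375264613955 129
8 out -32.94880623850653 33.25742162761984 in -12.481923961441252 13.558288230120333 121
12 out -32.09459451483935 33.28385238322408 in -12.670887766216769 13.5530657845191 107
16 out -32.69734377140204 33.40611472941198 in -12.70208066594402 13.201120784088419 125
20 out -32.39857776357625 33.29357583951186 in -0.2529273530154658 0.18109785218306182 193
24 out -32.64500516026478 33.315667511362655 in -0.05432033787892976 0.21425132690993698 198
28 out -32.69951297927747 33.22928845065181 in -0.16840980017755053 0.3218837715216524 197
32 out -32.65478279278993 32.83023974669756 in -0.1305799264604262 0.5282308569151718 196
36 out -32.56879470765932 32.94683777286829 in -0.35855608359599067 0.23986643789225895 191
40 out -31.803925404085927 32.89835919117669 in -1.0590611009781112 1.4277113250045597 38
  y -32 x -26.283881517917486 40.97132849834361
  y -24 x -23.586226437728573 40.96408516985578
  y -16 x -16.557593284431196 41.36071119424518
  y -8 x 20.32476001912182 40.66668780564973
  y 0 x 20.41213947576262 40.92635638446416
  y 8 x -16.575970094732046 40.73246729593416
  y 16 x -20.476261074309193 40.73302439044848
  y 24 x -26.1624950158246 40.735911014337944
top
```

Run:
```python
import numpy as np,cv2
for f in ['w3','w4','w5']:
    w=np.load(f'pics/{f}.npy'); z0=.0625 if f!='w5' else .162
    m=np.isfinite(w[...,0]); P=w[m]
    t=dict(w3=(.4715,-.3064),w4=(.4709,-.3061),w5=(.5542,.05))[f]
    a=np.radians(26.3 if f!='w5' else 16.9)
    d=P[:,:2]-t; X=(np.cos(a)*d[:,0]+np.sin(a)*d[:,1])*1e3; Y=(-np.sin(a)*d[:,0]+np.cos(a)*d[:,1])*1e3
    r=(abs(X)<30)&(abs(Y)<30)
    zz=P[r,2]; print(f,np.histogram(zz,bins=np.arange(z0-.01,z0+.02,.002)))
    k=r&(abs(P[:,2]-z0)<.004)&(abs(Y)<20)
    print(np.percentile(X[k],[0,1,50,99,100]),np.percentile(Y[k],[0,1,50,99,100]))
    k&=(abs(X)<18); print(cv2.minAreaRect(np.c_[X[k],Y[k]].astype(np.float32)))
```

```text
w3 (array([ 260,  355,  513, 2331, 1965, 4752,  194,    0,    0,    0,    0,
          0,    0,    0,    0]), array([0.0525, 0.0545, 0.0565, 0.0585, 0.0605, 0.0625, 0.0645, 0.0665,
       0.0685, 0.0705, 0.0725, 0.0745, 0.0765, 0.0785, 0.0805, 0.0825]))
[-17.5665594  -17.12368718  -1.23722648  16.61210445  17.97309737] [-15.50571222 -14.87400643   1.50666818  17.96596527  18.67564749]
((0.2070331573486328, 1.586263656616211), (34.17316818237305, 35.54409408569336), 89.97969818115234)
w4 (array([ 452,  527,  751, 2517, 2134, 4990, 1090,  225,  236,  289,  364,
        430,  359,  359,  414]), array([0.0525, 0.0545, 0.0565, 0.0585, 0.0605, 0.0625, 0.0645, 0.0665,
       0.0685, 0.0705, 0.0725, 0.0745, 0.0765, 0.0785, 0.0805, 0.0825]))
[-17.25030228 -16.69235436  -1.04595629  16.67387175  17.76035304] [-19.98864092 -18.79678199  -0.13368826  18.46853253  19.99032482]
((0.2771892547607422, -0.021009445190429688), (39.97972106933594, 34.99642562866211), 89.8880615234375)
w5 (array([ 440,  565,  759, 2636, 2191, 4852,  992,  208,  246,  302,  369,
        427,  333,  381]), array([0.152, 0.154, 0.156, 0.158, 0.16 , 0.162, 0.164, 0.166, 0.168,
       0.17 , 0.172, 0.174, 0.176, 0.178, 0.18 ]))
[-17.23407158 -16.58632829  -0.94070025  16.76145172  18.07567602] [-19.96811532 -18.59631589   0.06756931  18.70061592  19.99123824]
((0.2771587371826172, 0.06665229797363281), (34.94157791137695, 39.95895767211914), 0.28555139899253845)
```

```bash
python3 -m pendant '[[[-0.0007,0.0023,-0.08],[0,0,-0.002],-1],[[-0.0007,0.0023,-0.15],[0,0,-0.002],-1],[[-0.0007,0.0023,-0.18],[0,0,-0.002],-1],[[-0.0007,0.0023,-0.192],[0,0,-0.002],-1],[[-0.0007,0.0023,-0.192],[0,0,-0.002],-1],[[-0.0007,0.0023,-0.192],[0,0,-0.002],-1]]'
python3 -m pendant '[[[0,0,-0.004],[0,0,0],-1],[[0,0,-0.006],[0,0,0],-1],[[0,0,-0.006],[0,0,0],-1]]'
```

```text
time: 8.55
tool_pos: [0.5546, 0.0515, 0.0324]
tcp_rot: [[-0.959, -0.283, 0.002], [-0.283, 0.959, -0.0], [-0.002, -0.001, -1.0]]
ft_force: [-0.0, -0.1, -3.0]
grip_width: 0.389
time: 8.93
tool_pos: [0.554, 0.0516, 0.0283]
tcp_rot: [[-0.959, -0.283, 0.0], [-0.283, 0.959, -0.0], [0.0, -0.0, -1.0]]
ft_force: [0.2, -0.2, -2.6]
grip_width: 0.397
```

```bash
for i in 1 2 3; do python3 -m pendant '[[[0,0,-0.0006],[0,0,0],-1],[[0,0,-0.0006],[0,0,0],-1]]' | egrep 'tool|ft'; done
```

```text
tool_pos: [0.554, 0.0516, 0.028]
ft_force: [-0.1, 0.0, -3.1]
tool_pos: [0.554, 0.0516, 0.0277]
ft_force: [-0.3, 0.5, -3.0]
tool_pos: [0.5541, 0.0516, 0.0275]
ft_force: [-1.3, -0.9, 1.9]
```

```bash
python3 -m pendant '[[[0.0058,0.0017,0.0002],[0,0,0],-1],[[0.0115,0.0034,0.0002],[0,0,0],-1],[[0.0173,0.0051,0.0002],[0,0,0],-1],[[0.0230,0.0068,0.0002],[0,0,0],-1],[[0.0288,0.0085,0.0002],[0,0,0],-1],[[0.0345,0.0102,0.0002],[0,0,0],-1],[[0.0403,0.0119,0.0002],[0,0,0],-1],[[0.0403,0.0119,0.0002],[0,0,0],-1]]'; python3 l.py w6 wrist trap_mouth
```

```text
time: 10.68
tool_pos: [0.5746, 0.0577, 0.0275]
tcp_rot: [[-0.959, -0.283, 0.001], [-0.283, 0.959, 0.0], [-0.001, -0.0, -1.0]]
ft_force: [0.2, 1.0, 2.4]
grip_width: 0.389
10.725 [0.5746 0.0577 0.0275] [0.5035 0.0365 0.1697]
trap_mouth [(array([0.5584, 0.0533, 0.0465]), 0.97), (array([0.5765, 0.0565, 0.0316]), 0.58)]
```

View pics/w6.png

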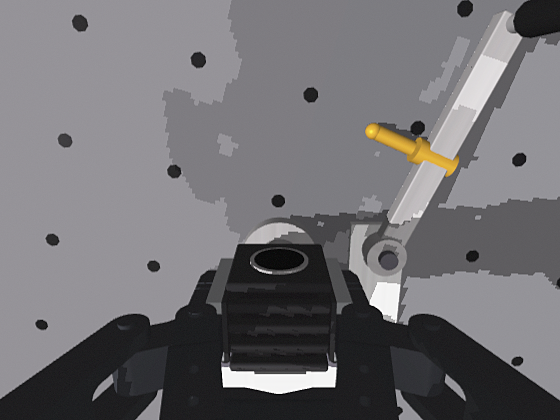

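```bash
for i in 1 2 3; do python3 -m pendant '[[[0.0029,0.0008,0.0001],[0,0,0],-1],[[0.0058,0.0017,0.0001],[0,0,0],-1],[[0.0086,0.0026,0.0001],[0,0,0],-1],[[0.0115,0.0034,0.0001],[0,0,0],-1],[[0.0115,0.0034,0.0001],[0,0,0],-1]]'|egrep 'tool|ft|rot'; done
```

```text
tool_pos: [0.5798, 0.0593, 0.0275]
tcp_rot: [[-0.959, -0.283, -0.0], [-0.283, 0.959, -0.0], [0.0, -0.0, -1.0]]
ft_force: [-2.4, 0.4, 4.7]
tool_pos: [0.5859, 0.061, 0.0276]
tcp_rot: [[-0.959, -0.283, 0.0], [-0.283, 0.959, 0.0], [-0.0, -0.0, -1.0]]
ft_force: [-1.8, -0.9, 2.4]
tool_pos: [0.5916, 0.0627, 0.0276]
tcp_rot: [[-0.959, -0.283, 0.0], [-0.283, 0.959, 0.0], [-0.0, -0.0, -1.0]]
ft_force: [0.5, 0.5, -0.2]
```

Run:
```python
import numpy as np,cv2
w=np.load('pics/w1.npy'); im=cv2.imread('pics/w1.png')
a=np.radians(16.5);c,s=np.cos(a),np.sin(a)
X=(c*(w[...,0]-.6086)+s*(w[...,1]-.0676))*1e3;Y=(-s*(w[...,0]-.6086)+c*(w[...,1]-.0676))*1e3
for v in range(250,262):
    print(v,' '.join(f'{X[v,u]:.0f},{Y[v,u]:.0f},{w[v,u,2]*1e3:.0f},{im[v,u,1]}' for u in range(283,298)))
```

```text
250 16,-5,0,75 17,-4,-0,53 18,-4,-1,51 18,-2,0,52 18,-1,0,53 20,-1,-1,53 20,0,-1,50 20,2,-0,51 21,2,-0,51 22,3,-1,54 22,4,-0,51 23,5,-0,53 24,6,-1,54 24,7,1,51 25,8,-1,47
251 17,-6,-1,65 17,-5,1,52 18,-4,0,52 19,-3,1,53 19,-2,1,53 20,-1,-1,53 20,0,1,54 22,1,-1,53 23,1,-2,53 22,3,0,57 23,4,1,52 24,5,-1,55 24,6,-0,52 25,7,1,52 26,8,-0,51
252 18,-7,-0,52 19,-6,-1,53 19,-5,-0,53 20,-4,1,52 20,-2,1,51 21,-1,1,53 21,-1,1,53 22,1,2,48 21,2,4,68 21,3,6,67 24,3,-1,53 25,4,0,53 25,5,1,53 26,6,-1,53 27,7,0,53
253 19,-7,0,54 19,-6,1,54 21,-6,-2,53 21,-4,-0,52 21,-3,1,51 21,-2,2,46 22,-1,2,43 21,1,7,82 21,2,8,100 22,3,6,76 23,4,6,62 26,3,1,50 27,4,-1,50 27,5,-0,52 27,6,1,55
254 20,-8,1,54 21,-7,0,53 22,-6,-1,55 22,-5,-1,52 22,-4,2,47 22,-2,3,83 21,-0,8,130 21,1,8,138 22,2,8,125 23,2,7,92 24,3,6,70 27,3,-0,57 28,3,-1,52 29,4,-1,51 29,6,-0,59
255 21,-9,-1,53 22,-8,0,54 22,-7,0,52 23,-6,-0,51 24,-5,-1,47 21,-2,9,105 22,-1,8,179 22,-0,8,167 23,1,8,144 23,2,8,119 24,3,7,78 26,3,6,65 28,3,0,56 25,6,11,53 25,7,13,48
256 23,-9,-1,53 23,-8,-0,53 23,-7,1,54 24,-6,-0,52 25,-5,-0,45 23,-3,5,77 23,-2,7,175 23
[... 310 characters left out ...]
7,-8,-1,55 27,-7,-0,50 27,-6,0,47 29,-5,-1,42 26,-2,7,54 25,-1,10,51 25,1,12,45 25,2,13,99 25,3,16,197 26,4,15,198 26,5,15,231 26,6,16,227
259 25,-11,1,54 27,-11,-2,53 27,-9,-1,51 27,-8,-1,51 28,-7,1,54 29,-7,-1,55 25,-3,10,54 25,-2,12,44 25,-1,13,100 26,0,13,171 25,2,16,196 26,3,16,234 26,4,16,230 27,5,15,224 27,6,16,220
260 27,-12,-0,54 27,-11,1,51 27,-9,2,55 28,-9,2,59 29,-8,0,58 25,-4,12,53 25,-3,13,104 25,-2,13,173 25,-1,16,199 25,0,16,235 26,1,15,232 27,2,16,226 27,3,15,220 28,4,16,218 29,5,15,216
261 28,-13,-0,52 29,-12,-1,52 29,-11,-0,59 25,-7,11,57 25,-6,12,47 25,-5,14,100 25,-3,15,194 25,-2,16,237 26,-1,16,232 27,-1,15,226 28,0,14,221 27,2,17,218 28,3,17,217 29,3,15,216 30,4,15,218
```

```bash
python3 -m pendant '[[[0.0029,0.0008,0],[0,0,0],-1],[[0.0058,0.0017,0],[0,0,0],-1],[[0.0086,0.0026,0],[0,0,0],-1],[[0.0115,0.0034,0],[0,0,0],-1],[[0.0144,0.0042,0],[0,0,0],-1],[[0.0144,0.0042,0],[0,0,0],-1]]'|egrep 'tool|ft'; python3 -m pendant '[[[0.0029,0.0008,0],[0,0,0],-1],[[0.0058,0.0017,0],[0,0,0],-1],[[0.0086,0.0026,0],[0,0,0],-1],[[0.0115,0.0034,0],[0,0,0],-1],[[0.0134,0.0040,0],[0,0,0],-1],[[0.0134,0.0040,0],[0,0,0],-1]]'|egrep 'tool|ft|rot'
```

```text
tool_pos: [0.5988, 0.0648, 0.0276]
ft_force: [0.5, 0.2, -1.7]
tool_pos: [0.6054, 0.0668, 0.0276]
tcp_rot: [[-0.959, -0.283, 0.0], [-0.283, 0.959, -0.0], [0.0, -0.0, -1.0]]
ft_force: [0.2, 0.6, -2.1]
```

```bash
python3 -m pendant '[[[0.001,0.0003,0],[0,0,0],-1],[[0.002,0.0006,0],[0,0,0],-1],[[0.003,0.0009,0],[0,0,0],-1],[[0.004,0.0012,0],[0,0,0],-1],[[0.004,0.0012,0],[0,0,0],-1]]'|egrep 'tool|ft'; python3 -m pendant '[[[0.001,0.0003,0],[0,0,0],-1],[[0.002,0.0006,0],[0,0,0],-1],[[0.002,0.0006,0],[0,0,0],-1]]'|egrep 'tool|ft|time'
```

```text
tool_pos: [0.6073, 0.0674, 0.0276]
ft_force: [-0.1, 0.1, -3.0]
time: 15.15
tool_pos: [0.6083, 0.0677, 0.0276]
ft_force: [-0.8, 0.2, -3.1]
```

```bash
python3 -m pendant '[[[0.001,0.0003,-0.0002],[0,0,0],-1],[[0.002,0.0006,-0.0002],[0,0,0],-1],[[0.002,0.0006,-0.0002],[0,0,0],-1]]'|egrep 'tool|ft'; python3 -m pendant '[[[0.001,0.0003,0],[0,0,0],-1],[[0.001,0.0003,0],[0,0,0],-1]]'|egrep 'tool|ft|time'
```

```text
tool_pos: [0.6094, 0.0679, 0.0276]
ft_force: [-0.7, 0.8, -0.7]
time: 15.78
tool_pos: [0.6099, 0.0681, 0.0276]
ft_force: [-0.8, -0.1, -0.6]
```

```bash
python3 -m pendant '[[[0.001,0.0003,0],[0,0,0],-1],[[0.001,0.0003,0],[0,0,0],-1]]'|egrep 'tool|ft'
```

```text
tool_pos: [0.6104, 0.0683, 0.0276]
ft_force: [-2.2, -1.0, 0.5]
```

```bash
python3 -m pendant '[[[0.0008,0.0002,0],[0,0,0],-1],[[0.0008,0.0002,0],[0,0,0],-1]]'|egrep 'tool|ft|time'
```

```text
time: 16.27
tool_pos: [0.6107, 0.0683, 0.0275]
ft_force: [-1.8, -0.4, 0.0]
```

```bash
python3 -m pendant '[[[0.0008,0.0002,0],[0,0,0],-1],[[0.0008,0.0002,0],[0,0,0],-1]]'|egrep 'tool|ft|time'
```

```text
time: 16.52
tool_pos: [0.611, 0.0684, 0.0276]
ft_force: [-3.9, -0.2, 3.2]
```

```bash
python3 -m pendant '[[[0.0008,0.0002,0],[0,0,0],-1],[[0.0008,0.0002,0],[0,0,0],-1]]'|egrep 'tool|ft|time'
```

```text
time: 16.77
tool_pos: [0.6111, 0.0685, 0.0276]
ft_force: [-7.3, -1.7, 4.4]
```

```bash
python3 -m pendant '[[[0,0,0.0001],[0,0,0],-1],[[0,0,0.0002],[0,0,0],-1],[[0,0,0.0002],[0,0,0],-1]]'|egrep 'tool|ft|time|rot'; python3 l.py w7 wrist; python3 -c "
from rig import arm;print(arm.get_state()['ft_force'],arm.get_state()['torque'])"
```

```text
time: 17.15
tool_pos: [0.6111, 0.0685, 0.0276]
tcp_rot: [[-0.959, -0.283, -0.001], [-0.283, 0.959, -0.0], [0.001, -0.0, -1.0]]
ft_force: [-6.6, -2.3, 4.1]
17.2 [0.6111 0.0685 0.0276] [0.5402 0.0473 0.1698]
[-6.10779979 -2.10433034  2.87668105] [-0.41684237  1.14716057 -0.04413679]
```

```bash
python3 -m pendant '[[[0.0003,0.0001,0.0002],[0,0,0],-1],[[0.0004,0.0001,0.0002],[0,0,0],-1],[[0.0004,0.0001,0.0002],[0,0,0],-1],[[0.0004,0.0001,0.0002],[0,0,0],-1]]'|egrep 'tool|ft|time|rot'
```

```text
time: 17.7
tool_pos: [0.6111, 0.0685, 0.0275]
tcp_rot: [[-0.959, -0.283, -0.001], [-0.283, 0.959, -0.0], [0.001, 0.0, -1.0]]
ft_force: [-6.8, -1.5, 3.7]
```

View pics/w7.png

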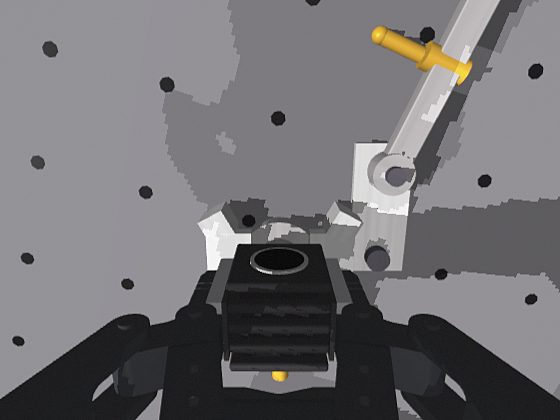

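```bash
python3 -m pendant '[[[0.0004,0.0001,0.0002],[0,0,0],-1],[[0.0006,0.0002,0.0004],[0,0,0],-1],[[0.0006,0.0002,0.0004],[0,0,0],-1],[[0.0006,0.0002,0.0004],[0,0,0],-1]]'|egrep 'tool|ft|time|rot'
```

```text
time: 18.2
tool_pos: [0.6112, 0.0685, 0.0276]
tcp_rot: [[-0.959, -0.283, -0.002], [-0.283, 0.959, -0.0], [0.002, 0.0, -1.0]]
ft_force: [-7.5, -3.2, 3.0]
```

```bash
python3 -m pendant '[[[0,0,0],[0,0,0],-0.1],[[0,0,0],[0,0,0],0.1],[[0,0,0],[0,0,0],0.4],[[0,0,0],[0,0,0],0.4],[[0,0,0],[0,0,0],0.4],[[0,0,0.02],[0,0,0],0.4],[[0,0,0.08],[0,0,0],0.4],[[0,0,0.18],[0,0,0],0.4],[[0,0,0.28],[0,0,0],0.4],[[0,0,0.28],[0,0,0],0.4]]'; python3 l.py w8 wrist latch_pin hinge trap_center trap_mouth
```

```text
time: 19.45
tool_pos: [0.6136, 0.0687, 0.173]
tcp_rot: [[-0.959, -0.283, 0.007], [-0.283, 0.959, -0.0], [-0.007, -0.002, -1.0]]
ft_force: [-0.0, 0.2, -0.1]
grip_width: 0.694
19.5 [0.6127 0.0687 0.1703] [0.5415 0.0476 0.3147]
latch_pin [(array([0.6711, 0.2468, 0.0357]), 0.65)]
hinge [(array([0.5561, 0.1036, 0.0325]), 0.58)]
trap_center [(array([0.6123, 0.0719, 0.0323]), 0.64)]
trap_mouth [(array([0.5964, 0.0656, 0.0457]), 0.86)]
```

View pics/w8.png

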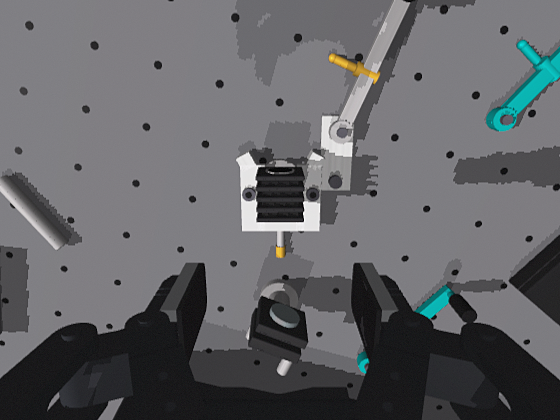

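```bash
python3 -m pendant '[[[-0.1,0.03,0],[0,0,0],0.4],[[-0.2,0.06,0],[0,0,0],0.4],[[-0.32,0.0916,-0.04],[0,0,0],0.4],[[-0.32,0.0916,-0.1],[0,0,0],0.4],[[-0.32,0.0916,-0.14],[0,0,0],0.4],[[-0.32,0.0916,-0.14],[0,0,0],0.4],[[-0.32,0.0916,-0.14],[0,0,0],0.4]]'; python3 l.py w9 wrist latch_pin; python3 l.py t9 side latch_pin hinge trap_center trap_mouth; python3 -c "
from rig import arm;print(arm.get_state()['joint_pos'])"
```

```text
time: 20.58
tool_pos: [0.4523, 0.1145, 0.0984]
tcp_rot: [[-0.959, -0.283, 0.0], [-0.283, 0.959, -0.0], [-0.0, -0.0, -1.0]]
ft_force: [0.3, -0.1, 0.8]
grip_width: 0.705
20.625 [0.4524 0.1145 0.0986] [0.3812 0.0933 0.2406]
latch_pin [(array([0.4516, 0.1157, 0.0348]), 0.94), (array([0.4144, 0.2625, 0.0359]), 0.77)]
20.725 [0.4525 0.1145 0.0986] [ 0.1745 -0.5546  0.4862]
latch_pin [(array([0.452 , 0.1139, 0.0351]), 0.94), (array([0.4171, 0.269 , 0.0315]), 0.61), (array([ 0.339 , -0.035 ,  0.0366]), 0.61)]
hinge [(array([0.5561, 0.1077, 0.0341]), 0.77)]
trap_center [(array([0.6057, 0.0688, 0.0307]), 0.88)]
trap_mouth [(array([0.5955, 0.0654, 0.0468]), 0.71)]
[ 4.73561647e+00  5.88322076e-01  1.06921976e+02 -8.30777132e-03
  7.24681343e+01 -1.01714783e+02]
```

View pics/w9.png

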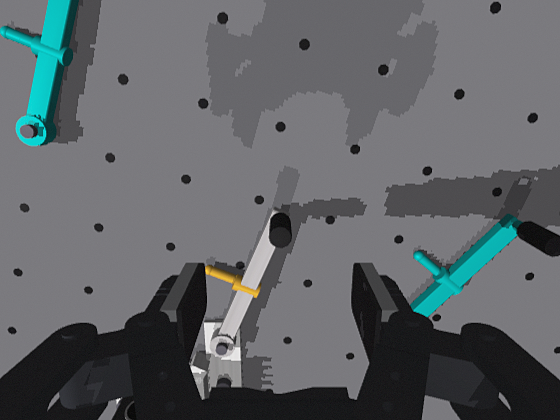

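View pics/t9.png

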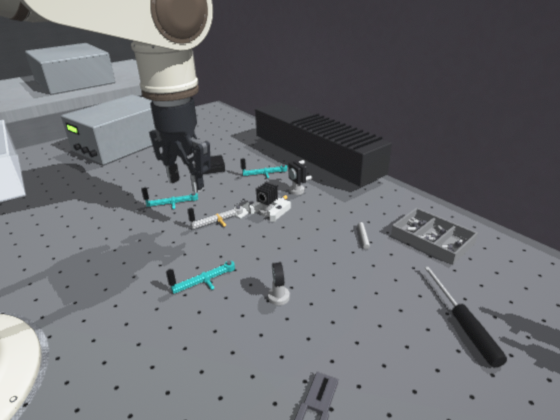

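```bash
python3 -m pendant '[[[-0.001,0.001,-0.07],[0,0,0],0.4],[[-0.001,0.001,-0.12],[0,0,0],0.4],[[-0.001,0.001,-0.147],[0,0,0],0.4],[[-0.001,0.001,-0.147],[0,0,0],0.4],[[-0.001,0.001,-0.147],[0,0,0],-1],[[-0.001,0.001,-0.147],[0,0,0],-1],[[-0.001,0.001,-0.147],[0,0,0],-1],[[-0.001,0.001,-0.147],[0,0,0],-1],[[-0.001,0.001,-0.147],[0,0,0],-1],[[-0.001,0.001,-0.147],[0,0,0],-1]]' 30; python3 l.py w10 wrist latch_pin
```

```text
time: 22.18
tool_pos: [0.4518, 0.1151, 0.025]
tcp_rot: [[-0.959, -0.283, 0.001], [-0.283, 0.959, 0.0], [-0.001, -0.0, -1.0]]
ft_force: [-0.6, -0.4, 6.4]
grip_width: 0.139
22.225 [0.4519 0.1151 0.025 ] [0.3807 0.0939 0.1671]
latch_pin []
```

View pics/w10.png

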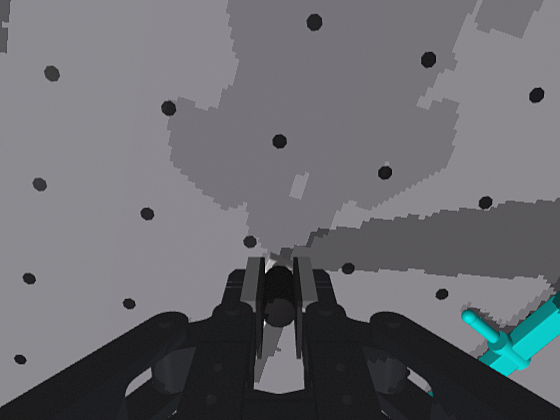

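```bash
cat > arc.py <<'E'
import numpy as np,sys
hx,hy,r=map(float,sys.argv[1:4]); x,y=map(float,sys.argv[4:6])
th=np.degrees(np.arctan2(y-hy,x-hx))%360; print('theta',th,'r',np.hypot(y-hy,x-hx))
for t in map(float,sys.argv[6:]):
    a=np.radians(t); print(t,np.round(2*np.array([hx+r*np.cos(a)-x,hy+r*np.sin(a)-y]),4))
E
python3 arc.py .5563 .1037 .105 .4519 .1151 178 183 188 193 198 203 208 213 218 223
```

```text
theta 173.76825439495988 r 0.10502056941380578
178.0 [-0.0011 -0.0155]
183.0 [-0.0009 -0.0338]
188.0 [ 0.0008 -0.052 ]
193.0 [ 0.0042 -0.07  ]
198.0 [ 0.0091 -0.0877]
203.0 [ 0.0155 -0.1049]
208.0 [ 0.0234 -0.1214]
213.0 [ 0.0327 -0.1372]
218.0 [ 0.0433 -0.1521]
223.0 [ 0.0552 -0.166 ]
```

```bash
python3 -m pendant '[[[-0.0006,-0.008,0.001],[0,0,0],-1],[[-0.0011,-0.0155,0.001],[0,0,0],-1],[[-0.0010,-0.025,0.001],[0,0,0.005],-1],[[-0.0009,-0.0338,0.001],[0,0,0.01],-1],[[0,-0.043,0.001],[0,0,0.015],-1],[[0.0008,-0.052,0.001],[0,0,0.02],-1],[[0.0025,-0.061,0.001],[0,0,0.025],-1],[[0.0042,-0.070,0.001],[0,0,0.03],-1],[[0.0042,-0.070,0.001],[0,0,0.03],-1]]'
```

```text
time: 23.4
tool_pos: [0.4529, 0.0799, 0.0249]
tcp_rot: [[-0.928, -0.372, -0.002], [-0.372, 0.928, 0.0], [0.001, 0.001, -1.0]]
ft_force: [-7.1, 0.9, 5.7]
grip_width: 0.132
```

```bash
python3 arc.py .556 .1015 .1052 .4529 .0799 197 202 207 212 217 222 227 232 237 242
```

```text
theta 191.83263128438313 r 0.10533835958472111
197.0 [ 0.005  -0.0183]
202.0 [ 0.0111 -0.0356]
207.0 [ 0.0187 -0.0523]
212.0 [ 0.0278 -0.0683]
217.0 [ 0.0382 -0.0834]
222.0 [ 0.0498 -0.0976]
227.0 [ 0.0627 -0.1107]
232.0 [ 0.0767 -0.1226]
237.0 [ 0.0916 -0.1333]
242.0 [ 0.1074 -0.1426]
```

```bash
python3 -m pendant '[[[0.0005,-0.009,0],[0,0,0.005],-1],[[0.003,-0.0183,0],[0,0,0.01],-1],[[0.006,-0.027,0],[0,0,0.015],-1],[[0.0091,-0.0356,0],[0,0,0.02],-1],[[0.0167,-0.0523,0],[0,0,0.03],-1],[[0.0258,-0.0683,0],[0,0,0.04],-1],[[0.0362,-0.0834,0],[0,0,0.05],-1],[[0.0362,-0.0834,0],[0,0,0.05],-1]]'
```

```text
time: 24.4
tool_pos: [0.4717, 0.0376, 0.0249]
tcp_rot: [[-0.859, -0.513, -0.0], [-0.513, 0.859, -0.001], [0.001, -0.001, -1.0]]
ft_force: [-2.7, -4.4, 3.7]
grip_width: 0.14
```

```bash
python3 - <<'E'
import numpy as np
from scipy.optimize import least_squares
P=np.array([[.4519,.1151],[.4529,.0799],[.4717,.0376]])
for r in (.105,.106,.107):
    s=least_squares(lambda h:np.hypot(*(P-h).T)-r,[.556,.102]);print(r,s.x,s.fun*1e3)
E
python3 arc.py .5565 .1005 .1055 .4717 .0376 222 227 232 237 242 247 252 257 262 267 272 277 282
```

```text
0.105 [0.55587073 0.10038124] [ 0.00740588 -0.01212996  0.00569454]
0.106 [0.55688742 0.10065054] [-0.02290751  0.03757653 -0.01761048]
0.107 [0.55790316 0.10091959] [-0.05256473  0.08635127 -0.04040472]
theta 216.56600168404924 r 0.10558148511931435
222.0 [ 0.0128 -0.0154]
227.0 [ 0.0257 -0.0285]
232.0 [ 0.0397 -0.0405]
237.0 [ 0.0547 -0.0512]
242.0 [ 0.0705 -0.0605]
247.0 [ 0.0872 -0.0684]
252.0 [ 0.1044 -0.0749]
257.0 [ 0.1221 -0.0798]
262.0 [ 0.1402 -0.0831]
267.0 [ 0.1586 -0.0849]
272.0 [ 0.177  -0.0851]
277.0 [ 0.1953 -0.0836]
282.0 [ 0.2135 -0.0806]
```

```bash
python3 -m pendant '[[[0.006,-0.0082,0],[0,0,0.006],-1],[[0.0123,-0.0159,0],[0,0,0.011],-1],[[0.0252,-0.029,0],[0,0,0.022],-1],[[0.0392,-0.041,0],[0,0,0.033],-1],[[0.0542,-0.0517,0],[0,0,0.045],-1],[[0.07,-0.061,0],[0,0,0.056],-1],[[0.0867,-0.0689,0],[0,0,0.067],-1],[[0.0867,-0.0689,0],[0,0,0.067],-1]]'; python3 arc.py .5565 .1005 .1055 .515 .0034 252
```

```text
time: 25.4
tool_pos: [0.5154, 0.0038, 0.0249]
tcp_rot: [[-0.733, -0.681, 0.001], [-0.681, 0.733, -0.0], [-0.0, -0.001, -1.0]]
ft_force: [1.5, -0.5, -0.1]
grip_width: 0.138
theta 246.8584060151889 r 0.10559668555404568
252.0 [ 0.0178 -0.0065]
```

```bash
python3 arc.py .5565 .1005 .1055 .5154 .0038 252 257 262 267 272 277 282 285 288;  python3 -m pendant '[[[0.0085,-0.0035,0],[0,0,0.006],-1],[[0.017,-0.0065,0],[0,0,0.012],-1],[[0.026,-0.0092,0],[0,0,0.018],-1],[[0.0348,-0.0114,0],[0,0,0.024],-1],[[0.044,-0.0134,0],[0,0,0.03],-1],[[0.0529,-0.0147,0],[0,0,0.036],-1],[[0.062,-0.0159,0],[0,0,0.042],-1],[[0.062,-0.0159,0],[0,0,0.042],-1]]'
```

```text
theta 246.973253348524 r 0.10507188015829927
252.0 [ 0.017  -0.0073]
257.0 [ 0.0347 -0.0122]
262.0 [ 0.0528 -0.0155]
267.0 [ 0.0712 -0.0173]
272.0 [ 0.0896 -0.0175]
277.0 [ 0.1079 -0.016 ]
282.0 [ 0.1261 -0.013 ]
285.0 [ 0.1368 -0.0104]
288.0 [ 0.1474 -0.0073]
time: 26.4
tool_pos: [0.5466, -0.0041, 0.0249]
tcp_rot: [[-0.636, -0.771, 0.001], [-0.771, 0.636, -0.0], [-0.001, -0.001, -1.0]]
ft_force: [3.2, 1.0, -2.3]
grip_width: 0.139
```

```bash
python3 arc.py .5565 .1005 .1055 .5466 -.0041 267 270 272 275 277 279 281 283 285 287;  python3 -m pendant '[[[0.0045,-0.0005,0],[0,0,0.006],-1],[[0.009,-0.0008,0],[0,0,0.012],-1],[[0.018,-0.0016,0],[0,0,0.02],-1],[[0.027,-0.0015,0],[0,0,0.03],-1],[[0.036,-0.001,0],[0,0,0.04],-1],[[0.0455,-0.0003,0],[0,0,0.05],-1],[[0.0455,-0.0003,0],[0,0,0.05],-1]]'
```

```text
theta 264.5932740440827 r 0.10506745452327282
267.0 [ 0.0088 -0.0015]
270.0 [ 0.0198 -0.0018]
272.0 [ 0.0272 -0.0017]
275.0 [ 0.0382 -0.001 ]
277.0 [ 0.0455 -0.0002]
279.0 [0.0528 0.0008]
281.0 [0.0601 0.0021]
283.0 [0.0673 0.0036]
285.0 [0.0744 0.0054]
287.0 [0.0815 0.0074]
time: 27.28
tool_pos: [0.569, -0.0041, 0.0248]
tcp_rot: [[-0.506, -0.862, -0.0], [-0.862, 0.506, 0.0], [0.0, 0.0, -1.0]]
ft_force: [-2.5, 2.5, 1.1]
grip_width: 0.137
```

```bash
python3 arc.py .5565 .1005 .105 .569 -.0041 279 281 283 285 287 289;  python3 -m pendant '[[[0.0036,0.0005,0],[0,0,0],-1],[[0.0072,0.001,0],[0,0,0],-1],[[0.0108,0.0016,0],[0,0,0],-1],[[0.0144,0.0023,0],[0,0,0],-1],[[0.018,0.003,0],[0,0,0],-1],[[0.0217,0.0038,0],[0,0,0],-1],[[0.0217,0.0038,0],[0,0,0],-1]]'; python3 l.py w11 wrist latch_pin; python3 l.py s11 side latch_pin trap_center trap_mouth
```

```text
theta 276.8146925427334 r 0.10534424521538897
279.0 [0.0079 0.0018]
281.0 [0.0151 0.0031]
283.0 [0.0222 0.0046]
285.0 [0.0294 0.0064]
287.0 [0.0364 0.0084]
289.0 [0.0434 0.0106]
time: 28.15
tool_pos: [0.5794, -0.0026, 0.0248]
tcp_rot: [[-0.507, -0.862, -0.001], [-0.862, 0.507, -0.001], [0.001, 0.001, -1.0]]
ft_force: [-6.4, -1.3, 2.8]
grip_width: 0.138
28.2 [ 0.5794 -0.0027  0.0249] [ 0.5421 -0.0667  0.1671]
latch_pin [(array([0.5805, 0.0027, 0.0369]), 0.98)]
28.3 [ 0.5794 -0.0027  0.0248] [ 0.1745 -0.5546  0.4862]
latch_pin [(array([0.4139, 0.2656, 0.0316]), 0.91), (array([0.5808, 0.0024, 0.0369]), 0.77), (array([ 0.3363, -0.0359,  0.0353]), 0.61)]
trap_center [(array([0.6082, 0.0675, 0.029 ]), 0.44)]
trap_mouth [(array([0.5974, 0.0696, 0.0456]), 0.6)]
```

View pics/w11.png

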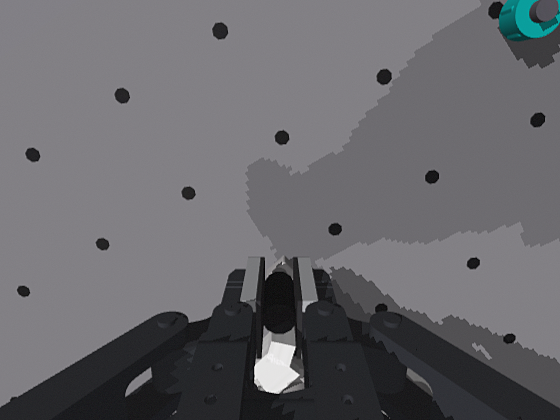

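```bash
python3 -m pendant '[[[0.0036,0.001,0],[0,0,0],-1],[[0.0072,0.002,0],[0,0,0],-1],[[0.0072,0.002,0],[0,0,0],-1]]';python3 -m pendant '[[[0.002,0.0006,0],[0,0,0],-1],[[0.004,0.0012,0],[0,0,0],-1],[[0.004,0.0012,0],[0,0,0],-1]]'
```

```text
time: 28.82
tool_pos: [0.583, -0.0015, 0.0248]
tcp_rot: [[-0.507, -0.862, -0.001], [-0.862, 0.507, -0.0], [0.001, 0.001, -1.0]]
ft_force: [-5.6, 1.2, 1.6]
grip_width: 0.138
time: 29.2
tool_pos: [0.5849, -0.001, 0.0248]
tcp_rot: [[-0.507, -0.862, -0.001], [-0.862, 0.507, -0.001], [0.001, 0.001, -1.0]]
ft_force: [-7.5, -1.4, 3.1]
grip_width: 0.138
```

```bash
python3 -m pendant '[[[0.002,0.0006,0],[0,0,0],-1],[[0.004,0.0012,0],[0,0,0],-1],[[0.004,0.0012,0],[0,0,0],-1]]'
```

```text
time: 29.58
tool_pos: [0.5859, -0.0003, 0.0247]
tcp_rot: [[-0.507, -0.862, -0.003], [-0.862, 0.507, -0.0], [0.002, 0.003, -1.0]]
ft_force: [-15.5, -0.0, 7.9]
grip_width: 0.138
```

```bash
python3 -m pendant '[[[0.001,0.0003,0],[0,0,0],-1],[[0.002,0.0006,0],[0,0,0],-1],[[0.002,0.0006,0],[0,0,0],-1]]'
```

```text
time: 29.95
tool_pos: [0.586, -0.0003, 0.0245]
tcp_rot: [[-0.507, -0.862, -0.005], [-0.862, 0.507, -0.001], [0.003, 0.004, -1.0]]
ft_force: [-24.0, -4.3, 13.3]
grip_width: 0.143
```

```bash
python3 -m pendant '[[[-0.001,-0.0003,0.001],[0,0,0],-1],[[-0.002,-0.0006,0.002],[0,0,0],-1],[[-0.002,-0.0006,0.002],[0,0,0],0],[[-0.002,-0.0006,0.002],[0,0,0],0],[[-0.002,-0.0006,0.002],[0,0,0],0],[[-0.002,-0.0006,0.002],[0,0,0],0],[[-0.002,-0.0006,0.03],[0,0,0],0],[[-0.002,-0.0006,0.1],[0,0,0],0],[[-0.002,-0.0006,0.2],[0,0,0],0],[[-0.002,-0.0006,0.3],[0,0,0],0]]'; python3 -m pendant '[[[-0.1,-0.1,0.1],[0,0,0],0],[[-0.2,-0.1,0.1],[0,0,-0.05],0],[[-0.2,-0.1,0.1],[0,0,-0.1],0],[[-0.2,-0.1,0.1],[0,0,-0.15],0],[[-0.2,-0.1,0.1],[0,0,-0.2],0],[[-0.2,-0.1,0.1],[0,0,-0.2],0]]'; python3 l.py w12 wrist latch_pin hinge trap_center trap_mouth clamp
```

```text
time: 31.2
tool_pos: [0.5871, -0.0001, 0.1776]
tcp_rot: [[-0.508, -0.861, 0.001], [-0.861, 0.508, -0.0], [-0.0, -0.001, -1.0]]
ft_force: [1.0, -0.5, 0.1]
grip_width: 0.503
time: 31.95
tool_pos: [0.4872, -0.0501, 0.2258]
tcp_rot: [[-0.917, -0.399, 0.001], [-0.399, 0.917, -0.0], [-0.001, -0.001, -1.0]]
ft_force: [-0.1, 0.6, 0.8]
grip_width: 0.504
32.0 [ 0.4872 -0.0501  0.2256] [ 0.4192 -0.0799  0.368 ]
latch_pin [(array([0.5862, 0.0059, 0.036 ]), 0.81), (array([ 0.3409, -0.0316,  0.0369]), 0.63), (array([0.5957, 0.0684, 0.0468]), 0.5)]
hinge [(array([0.5584, 0.1035, 0.0301]), 0.75)]
trap_center [(array([0.6111, 0.0699, 0.0297]), 0.93)]
trap_mouth [(array([0.5933, 0.0663, 0.0474]), 0.96), (array([0.5607, 0.1045, 0.0308]), 0.43)]
clamp [(array([0.6091, 0.0624, 0.0019]), 0.75)]
```

View pics/w12.png

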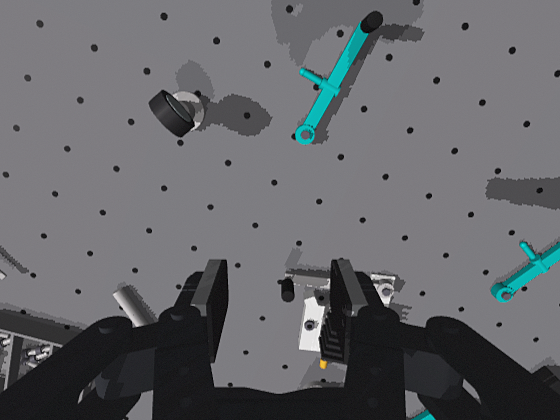

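```bash
python3 -m pendant '[[[-0.08,0.16,0.04],[0,0,-0.04],0],[[-0.08,0.16,0.04],[0,0,-0.04],0],[[-0.08,0.16,0.04],[0,0,-0.04],0],[[-0.08,0.16,0.04],[0,0,-0.04],0]]'; python3 l.py w13 wrist latch_pin hinge trap_center trap_mouth lens_center mirror_center; python3 l.py s13 side latch_pin hinge trap_center trap_mouth lens_center mirror_center
python3 - <<'E'
import numpy as np,cv2
w=np.load('pics/w13.npy'); im=cv2.imread('pics/w13.png')
x0,y0,d=.6086,.0676,16.5
a=np.radians(d);c,s=np.cos(a),np.sin(a)
X=(c*(w[...,0]-x0)+s*(w[...,1]-y0))*1e3;Y=(-s*(w[...,0]-x0)+c*(w[...,1]-y0))*1e3;Z=w[...,2]*1e3
m=(Z>12)&(Z<25)&(X<-29)&(X>-50)&(Y<35)&(Y>-45)
print(m.sum(),cv2.fitLine(np.c_[X[m],Y[m]].astype(np.float32),cv2.DIST_HUBER,0,.01,.01).ravel())
for b in range(-45,35,10):
    k=m&(Y>b)&(Y<b+10); print(b,k.sum(),np.median(X[k]) if k.any() else 0, (X[k].min(),X[k].max(),np.median(Z[k])) if k.any() else 0)
h=(Z>58)&(Z<68)&(abs(X)<30)&(abs(Y)<30); print('head',cv2.minAreaRect(np.c_[X[h],Y[h]].astype(np.float32)),np.median(Z[h]))
E
```

```text
time: 32.75
tool_pos: [0.4474, 0.0296, 0.2448]
tcp_rot: [[-0.96, -0.281, 0.0], [-0.281, 0.96, -0.0], [0.0, -0.0, -1.0]]
ft_force: [0.3, 0.5, -1.1]
grip_width: 0.501
32.8 [0.4475 0.0294 0.2446] [0.3763 0.0087 0.387 ]
latch_pin [(array([ 0.339 , -0.034 ,  0.0355]), 0.97), (array([0.5858, 0.0044, 0.0396]), 0.66), (array([0.6711, 0.2468, 0.0329]), 0.6)]
hinge [(array([0.5568, 0.1038, 0.0315]), 0.64)]
trap_center [(array([0.6143, 0.0715, 0.0325]), 0.55)]
trap_mouth [(array([0.5951, 0.0663, 0.0477]), 0.63)]
lens_center [(array([ 0.4647, -0.1571,  0.0338]), 0.59)]
mirror_center []
33.15 [0.4473 0.0296 0.2448] [ 0.1745 -0.5546  0.4862]
latch_pin [(array([0.4134, 0.2672, 0.032 ]), 0.94), (array([ 0.3392, -0.0378,  0.0346]), 0.86), (array([0.6695, 0.2524, 0.0363]), 0.8)]
hinge [(array([0.5578, 0.1047, 0.0321]), 0.91), (array([ 0.61  ,  0.0705, -0.0029]), 0.7), (array([0.6085, 0.0698, 0.0303]), 0.55)]
trap_center [(array([0.6083, 0.0675, 0.0307]), 0.75)]
trap_mouth [(array([0.5949, 0.0703, 0.0461]), 0.71)]
lens_center [(array([ 0.4694, -0.1521,  0.0361]), 0.59)]
mirror_center [(array([0.717, 0.
[... 497 characters left out ...]
4.61821859359932), np.float64(-32.714100699159474), np.float64(13.030246030077796))
-5 115 -38.29323114682335 (np.float64(-46.672195755234576), np.float64(-29.010057595401022), np.float64(13.252298056926016))
5 84 -38.62886923230206 (np.float64(-44.57892187146279), np.float64(-32.7205077168905), np.float64(13.253451395345728))
15 82 -38.6336837967529 (np.float64(-44.90785715928795), np.float64(-32.633291591111465), np.float64(13.296237237661684))
25 80 -38.325683145841026 (np.float64(-44.440931007269995), np.float64(-32.814586604213325), np.float64(13.127298610734556))
head ((3.2837114334106445, 2.2148075103759766), (34.11963653564453, 35.72743606567383), 82.26031494140625) 62.56259850107857
```

View pics/w13.png

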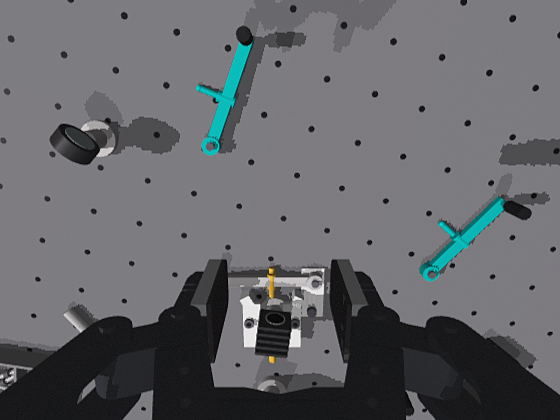

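View pics/s13.png

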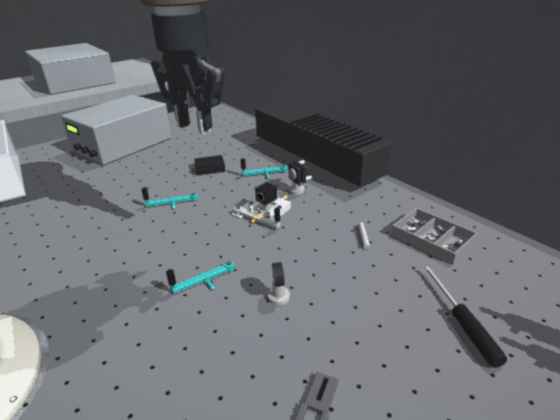

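Run:
```python
from h import *
x0,y0,d=.6086,.0676,16.5
a=np.radians(d);c,s=np.cos(a),np.sin(a)
for cam in ['wrist','top']:
    p=shot(cam,cam+'14.png'); w=cloud(p)
    X=(c*(w[...,0]-x0)+s*(w[...,1]-y0))*1e3;Y=(-s*(w[...,0]-x0)+c*(w[...,1]-y0))*1e3;Z=w[...,2]*1e3
    for lo in (50,56,60):
        h=(Z>lo)&(Z<68)&(abs(X-3)<28)&(abs(Y)<28); print(cam,lo,h.sum(),cv2.minAreaRect(np.c_[X[h],Y[h]].astype(np.float32)),np.median(Z[h]))
    cv2.imwrite(f'pics/{cam}14z.png',cv2.resize(p['image'][240:380,200:360] if cam=='wrist' else p['image'][150:310,150:290],None,fx=4,fy=4,interpolation=cv2.INTER_CUBIC))
```

```text
wrist 50 1201 ((2.741988182067871, 1.9615440368652344), (33.40939712524414, 36.44223403930664), 82.52837371826172) 62.000396292019424
wrist 56 1079 ((2.9679641723632812, 1.8860492706298828), (33.26670455932617, 36.00660705566406), 82.222412109375) 62.42143098995451
wrist 60 846 ((3.0579967498779297, 1.883352279663086), (33.23031234741211, 35.836116790771484), 82.13858795166016) 63.10735623110128
top 50 299 ((2.8957462310791016, 2.5741043090820312), (33.98497772216797, 34.843040466308594), 82.34542083740234) 63.19248642167607
top 56 284 ((3.0941696166992188, 2.547435760498047), (33.98497772216797, 34.442626953125), 82.34542083740234) 63.45991881352963
top 60 260 ((3.2014732360839844, 2.5763587951660156), (34.21115493774414, 33.91844940185547), 82.90349578857422) 63.98338560327599
```

View pics/wrist14z.png

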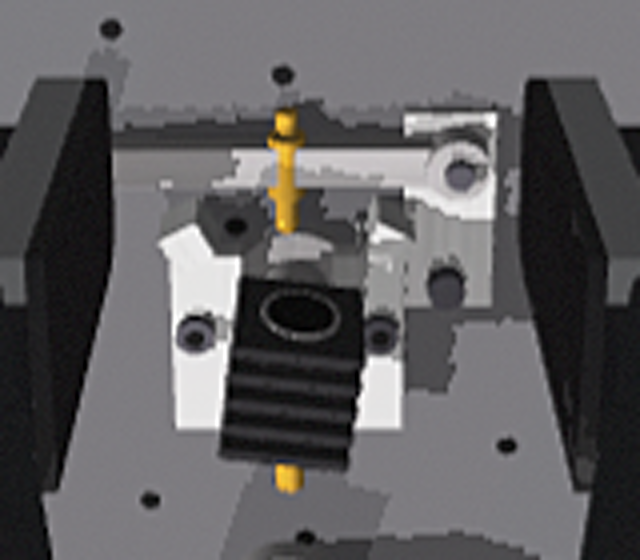

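View pics/top14z.png

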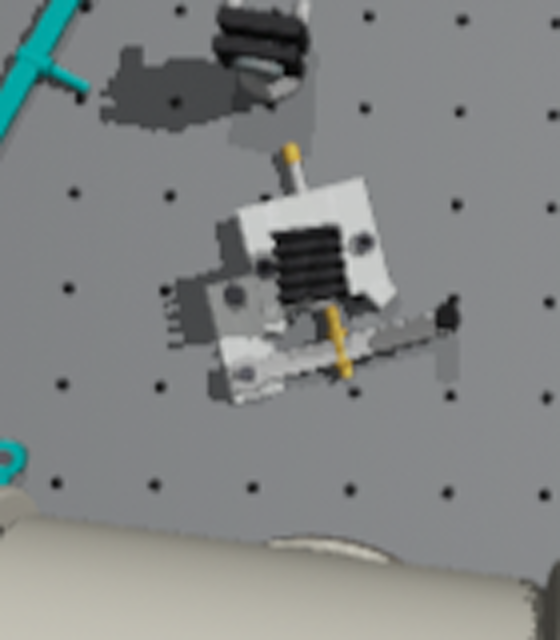

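```bash
python3 -c "
from rig import arm
s=arm.get_state();print(s['time'],s['ft_force']);print(arm.finish_job())"
```

```text
33.55 [ 0.198038   -1.11644381  0.9504271 ]
the job is handed in; nothing more can be done
None
```

I slid the beam trap under the lips and pushed it home on the stop screw. I then let go of it and swung the latch shut by its pin to the end stop. The job was handed in at about 33.6 s with the arm clear of everything.

**On the stop:** before I let go, I pushed with about 8 N along the pocket. I estimate at least 4 N of that was on the stop, with the rest lost to table friction. The trap's axis stopped about 2.6 mm past the pocket point, close to the 3 mm I read from the screw tip in the picture.

**Final checks from the camera depth data:**

| Check | Measured | Limit |
|---|---|---|
| Latch bar direction | within about 0.3° of lying straight across the mouth | above 2.13 of 2.2 rad |
| Trap axis, x | about +3 mm | within 11 mm |
| Trap axis, y | +1.9 to +2.5 mm | within 4 mm |
| Opening direction | about 8° (0.135 rad) off straight out | below 0.25 rad |
| Height of head top | about 63–64 mm, flat on the table | – |

- **Latch:** at the end the pin force rose from 15 to 24 N with almost no movement, which I took as the end stop.
- **Opening direction:** it was straight when I let go, so the plunger turned the trap as the latch closed. I left it, as it is inside the limit.
- **Trap y:** up to 2.5 mm is slightly more than the 2 mm of play the pocket allows. That is within measuring error and suggests the foot sits against the +y wall.
- **Plunger force:** I could not measure its force on the foot directly. The pictures show the latch shut with the plunger pointing at the foot.
- **Lens and mirror:** in the last pictures both stand where they were, within the networks' error of a few millimetres. The last wrist picture put the lens 6–7 mm off, with low confidence.

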